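# Test the latching stop button at the workbench

## Robot

A 6-joint arm with a two-finger parallel gripper is mounted at the origin on the work surface. World frame = base frame: x ahead of the robot, y to its left, z up, the work surface at z = 0. Lengths are in m, angles in rad, forces in N, time in s.
With the tool pointing down it reaches from about 0.275 to 1 m from the base axis. Payload 8.4 kg.
Tool frame: the origin (TCP) lies midway between the tips of the shut fingers; the grasp point (between the pads) lies grip_point_offset behind it (grip_point_offset is the distance from the TCP to the grasp point, in m); z points along the fingers, y is the line along which they close (so a half turn about z gives the same grasp; the last joint's range is limited). The gripper opens to 85 mm and grips with 20 to 120 N. Pads are 22 mm wide; open, the fingers measure 114 mm over their backs; the gripper's body (76 mm by 85 mm) begins 54 mm behind the grasp point. The pads swing forward as they close: fully open they stand 13 mm farther back than shut.
Start: joints at [1.125, 0.353, 1.633, -0, 1.155, -0.002], TCP at [0.268, 0.564, 0.231] pointing down, gripper open.
Joint ranges: [-2.63, 2.63], [-0.92, 2.1], [0.06, 2.66], [-1.3, 4.44], [0, 2.69], [-3.02, 3.02]. Speed limits (rad/s): [2.22, 2.22, 2.79, 3.14, 3.14, 3.14].

## Interface

Orientations are given as a unit quaternion [x, y, z, w].
In Python, from cell import * gives the robot as it stands.
- The arm moves only by the shell command python3 -m inch 'ROWS' [OPENING] [FORCE]. ROWS is JSON, a list of rows, each a list of 4 numbers: the shift along the world's x, y, z in mm, then the turn about the world's z in rad. In form: [[dx, dy, dz, twist], ...]. A call has 1 to 8 rows; each row is the pose to reach, as a shift and turn from the pose commanded when the call began; what a row does not reach only later rows make up. A row lasts 1/10 s, in which the tool goes at most 50 mm and 8.59 degrees, less where a joint would pass 70% of its speed; a pose out of reach is approached as far as the arm can. A call with a gripper value outside its range is refused whole. OPENING is the finger opening in mm, from 0 to 85.4, set as the call begins (- or left out, the last holds). The fingers move at their own pace and stop on an object; FORCE is the grip in N (left out, the last holds). Time passes only in rows, so rows that repeat a pose let the fingers close. It gives the time, the measured TCP pose, the force, the opening and the grip force at its end, in the units of the state.
- get_state(): the state, without advancing time (a new reading comes with each control period).
- get_image(name): name is "scene" or "top"; returns the picture (480x640x3 uint8, blue, green, red); there is no depth.
- camera_model(name): a dict with "fx", "fy", "cx", "cy" (pixels), "extrinsics" (4x4, takes a point from world to camera coordinates). Camera axes: x right, y up, looking along -z (the intrinsics and any distortion apply to the point x, -y, -z); pixel columns grow to the right and rows downward; lengths in m; the calibration is good to about 2 mm. A picture is of the moment at which its call begins. camera_model takes no time and is no camera call.
- sign_off(): hands the job in; it is judged then, once.
The state is a dict: "clock": time; "q": joint angles; "qd": joint speeds; "tau": joint torques, N m; "tcp_pos": TCP position; "orientation": TCP orientation; "contact_force": force on the tool from outside, world axes, zero at the start; "moment": the same for the moment, N m; "width": opening from 0.0 (shut) to 1.0 (fully open); "finger_force": force on a finger pad.
Only numpy, scipy, OpenCV 4.12 (cv2) and the standard library are available. Lean on these libraries where they do the work, as an engineer would, in place of code of your own. Each camera call takes 0.05 s, during which the arm holds its last target. There are 200 camera calls.

## Task

Test the workshop's stop button: with the fingertips, press the red mushroom head on the yellow box all the way in so that it latches, then push one of its wings round clockwise (seen from above) until the latch lets go and the head springs back out, and leave it out. Be gentle with the head, do not press the green start button on the grey box, and leave the glue bottle, chisel and mallet where they are.

Things in the scene. Friction and masses are not known exactly. Their poses are not given: they have to be found in the camera images.
- stop_box: Yellow stop-station box screwed to the bench, 124 x 124 mm, 70 mm high, the same place all through the run; origin at the centre of its underside, on the bench. A black collar (54 mm across, 10 mm high) stands on the middle of its top.
- stop_top (a point): Centre of the flat top of the red mushroom head, 118 mm above the bench when out. Moves and turns with the head: z up, x along the two wings (toward wing_a). The head: a round cap 56 mm across, 22 mm high, flat over about 40 mm, on one straight bar through its middle whose two ends are the wings. White arrows on top show the clockwise release direction.
- wing_a (a point): Middle of the end face of one wing, 55 mm from the head's axis; turns with the head. The bar is 110 mm tip to tip, 12 mm wide, 16 mm high, this point at half its height. Cap and wing undersides are level: 26 mm above the box top when out, 16 mm when latched; the cap stands 6 mm above the wings.
- wing_b (a point): Middle of the end face of the opposite wing, likewise.
- stop_press (a joint): How far the head is pushed straight down, m: 0 = out, about 0.0095 = latched in, 0.0105 = hard bottom. Pressing needs about 5 to 9 N at first and then less; past about 6.5 mm the head snaps in and stays; pressed less it springs back.
- stop_twist (a joint): Turn of the head, rad, clockwise seen from above, 0 to 0.8 (stop). A light spring (0.015 to 0.04 N m) returns it to 0. Once the head is latched, turning raises it by about 8.5 mm per rad (under 0.1 N m in all); at about 0.55 rad the latch lets go and the head springs out to stop_press 0. Once it is let go of, it turns back to 0.
- start_box: Grey start-station box screwed to the bench, 100 x 100 mm, 70 mm high; origin at the centre of its underside. Green push button (32 mm across, about 92 mm above the bench) on its top: not to be pressed.
- start (a joint): Travel of the green start button, m: 0 = out, 0.006 = pressed. To stay out.
- glue: White glue bottle with orange cap, 60 mm across, 125 mm high, standing; origin at the centre of its underside. Bystander.
- chisel: Chisel lying on the bench, 240 mm long along its x, wooden handle to -x and steel blade to +x, 28 mm high; origin at mid-length on the bench. Bystander.
- mallet: Wooden mallet lying on the bench: head 65 x 120 x 85 mm, its origin under the head's centre; handle runs 210 mm toward its -x. Bystander.
Not all that is in view belongs to the job. Several things have the shape of the stop_box; the one meant has the colours described above.

How it is judged:
On the way, in this order (a step that is already met when the one before it is completed fails the run):
1. the mushroom head is pressed fully in (over 8.5 mm) without being turned (value of joint stop_press above 0.0085 m and value of joint stop_twist below 0.12 rad), for 0.2 s.
2. the head is turned clockwise by over 0.3 rad while it is still in (value of joint stop_twist above 0.3 rad and value of joint stop_press above 0.004 m).
3. the head has sprung back out (value of joint stop_press below 0.0015 m), for 0.2 s.
At the end, for the whole second after the job is handed in: The head is out (within 1.5 mm) and turned back (within 0.1 rad), the start button is out (within 2 mm), and bottle, chisel and mallet are at rest within 20 mm of where they were (value of joint stop_press below 0.0015 m and value of joint stop_twist below 0.1 rad and value of joint start below 0.002 m and distance of each of glue, chisel, mallet from where it was at the start of the episode below 0.02 m and linear speed of each of glue, chisel, mallet below 0.02 m/s); the robot touches nothing.
It fails at once if the green start button is pressed (over 3 mm) (value of joint start above 0.003 m).
It fails at once if the stop station is rammed or squeezed with over 60 N (contact force between the fingers and stop_box above 60 N).
It fails at once if the glue is shifted or lifted (over 20 mm) (distance of glue from where it was at the start of the episode above 0.02 m).
It fails at once if the chisel is shifted or lifted (over 20 mm) (distance of chisel from where it was at the start of the episode above 0.02 m).
It fails at once if the mallet is shifted or lifted (over 20 mm) (distance of mallet from where it was at the start of the episode above 0.02 m).
It also fails if it takes over 45 s, if anything falls off the work surface, if the arm or the gripper's body presses on something with over 40 N, if the wrist force passes 120 N, or if a joint passes its speed limit or range.

## Working session

There is one attempt and no reset: what is moved stays moved. The work goes in short steps, Python scripts to look and compute and a shell command to move; the robot and the scene stay as the last step left them, time stands still between calls to the robot, and variables do not carry over. Pictures are saved under pics/ and viewed, at most 10 in all, crops included, and the job is handed in when it is done.

```bash
mkdir -p pics
python3 - <<'E'
from cell import *
import cv2
for n in("scene","top"):
    cv2.imwrite(f"pics/{n}0.png",get_image(n))
s=get_state();print(s["clock"],s["tcp_pos"],s["orientation"],s["width"],s["contact_force"])
for n in("scene","top"):print(camera_model(n))
E
```

```text
0.1 [0.26819178 0.56408022 0.23064394] [ 2.20085783e-01  9.75480335e-01 -5.89242600e-04 -1.27891421e-04] 0.9969864383118778 [0.17338173 1.09748575 0.44582831]
{'fx': 545.307382433101, 'fy': 545.307382433101, 'cx': 306.2166870535519, 'cy': 235.2853102544238, 'extrinsics': array([[ 0.35744165,  0.9338527 , -0.01243394, -0.25501006],
       [-0.60738093,  0.24255348,  0.75647619,  0.22199873],
       [ 0.70945322, -0.26284396,  0.65390303, -1.82170146],
       [ 0.        ,  0.        ,  0.        ,  1.        ]])}
{'fx': 615.6627061573862, 'fy': 615.6627061573862, 'cx': 319.3362389084989, 'cy': 238.18620658158034, 'extrinsics': array([[-0.00687446, -0.99993672, -0.00890452,  0.09535999],
       [ 0.99813199, -0.00740209,  0.06064443, -0.50755907],
       [-0.0607065 , -0.00847099,  0.99811971, -1.48195916],
       [ 0.        ,  0.        ,  0.        ,  1.        ]])}
```

View pics/scene0.png

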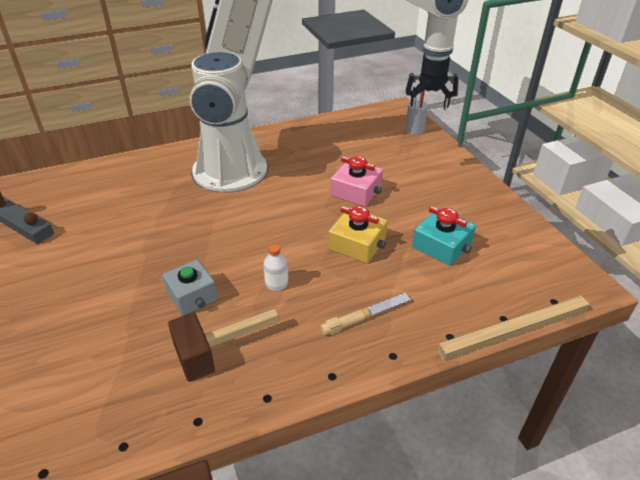

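View pics/top0.png

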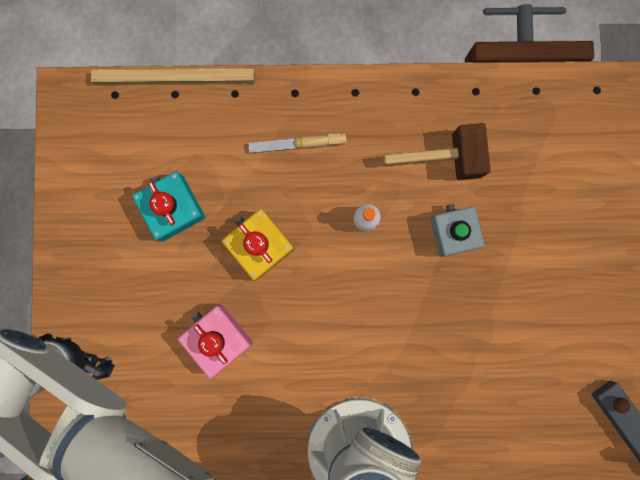

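The yellow stop box is at about (257,244) in the top view and (358,232) in the scene view. Its wings run roughly from (239,221) to (270,262) in the top view. Next I segment the red to measure the head and bar.

```bash
cat > h.py <<'E'
import numpy as np,cv2
from cell import *
def ray(n,uv,z):
    m=camera_model(n);E=np.array(m["extrinsics"]);R=E[:3,:3];t=E[:3,3]
    d=R.T@np.array([(uv[0]-m["cx"])/m["fx"],-(uv[1]-m["cy"])/m["fy"],-1]);c=-R.T@t
    return c+d*(z-c[2])/d[2]
def proj(n,p):
    m=camera_model(n);E=np.array(m["extrinsics"]);c=E[:3,:3]@p+E[:3,3]
    return np.array([m["cx"]+m["fx"]*c[0]/-c[2],m["cy"]-m["fy"]*c[1]/-c[2]])
E
python3 - <<'E'
from h import *
out=[]
for n,(x,y),z in(("top",(256,243),.107),("scene",(358,215),.107)):
    im=cv2.imread(f"pics/{n}0.png");h=cv2.cvtColor(im,cv2.COLOR_BGR2HSV)
    m=(((h[...,0]<7)|(h[...,0]>172))&(h[...,1]>140)&(h[...,2]>60)).astype(np.uint8)
    w=np.zeros_like(m);w[y-30:y+30,x-32:x+32]=1;m&=w
    v,u=np.nonzero(m);c=np.array([u.mean(),v.mean()])
    print(n,c,len(u),ray(n,c,z))
    if n=="top":
        P=np.array([ray(n,p,.106)[:2] for p in zip(u,v)]);a=P.mean(0)
        e,V=np.linalg.eigh(np.cov((P-a).T));d=V[:,1];q=(P-a)@d
        print("dir",np.arctan2(d[1],d[0]),q.min(),q.max(),a+d*(q.min()+q.max())/2)
        r=np.hypot(*(P-a).T);print("tips",P[r>.04],)
        # yellow box
        ym=((h[...,0]>18)&(h[...,0]<32)&(h[...,1]>150)&(h[...,2]>120)).astype(np.uint8);w=np.zeros_like(m);w[y-45:y+45,x-45:x+45]=1
        k=cv2.findContours(ym&w,0,2)[0];k=max(k,key=cv2.contourArea);b=cv2.minAreaRect(k);print(b,ray(n,b[0],.07),[ray(n,p,.07)[:2] for p in cv2.boxPoints(b)])
    y0,x0=y-45,x-60
    out.append(cv2.resize(im[y0:y0+90,x0:x0+120],None,fx=5,fy=5,interpolation=cv2.INTER_CUBIC)[:300*2][75:375])
cv2.imwrite("pics/c1.png",np.vstack(out))
E
```

```text
top [255.10884354 242.861678  ] 441 [0.49306571 0.23782547 0.107     ]
dir -2.438982442746502 -0.055599275711260734 0.05381770944794458 [0.4938136  0.23852135]
tips [[0.53666447 0.27257599]
 [0.53664698 0.27028144]
 [0.53438271 0.27486819]
 [0.53436525 0.2725738 ]
 [0.53433034 0.26798523]
 [0.53431289 0.26569104]
 [0.53208391 0.27486578]
 [0.53201423 0.26568954]
 [0.52978557 0.27486337]
 [0.52976818 0.27256944]
 [0.52969865 0.26339437]
 [0.52747033 0.27256726]
 [0.52738359 0.26109972]
 [0.52515562 0.27027166]
 [0.52284144 0.26797659]
 [0.46285628 0.20848683]
 [0.4605562  0.20620574]
 [0.45833809 0.21535051]
 [0.45827293 0.20621011]
 [0.45825664 0.20392517]
 [0.45603887 0.213069  ]
 [0.45597385 0.20392976]
 [0.4559576  0.20164512]
 [0.45374018 0.21078801]
 [0.45369152 0.20393436]
 [0.4536753  0.20164994]
 [0.45145819 0.21079192]
 [0.451442   0.20850753]
 [0.45140963 0.20393894]]
((257.512939453125, 244.4893341064453), (54.03436279296875, 53.263404846191406), 50.44033432006836) [0.49119844 0.23636892 0.07      ] [array([0.50093919, 0.32503328]), array([0.58020897, 0.22846488]), array([0.48147576, 0.14786912]), array([0.40284102, 0.24421498])]
scene [358.88628763 214.75585284] 299 [0.50158327 0.23322625 0.107     ]
```

View pics/c1.png

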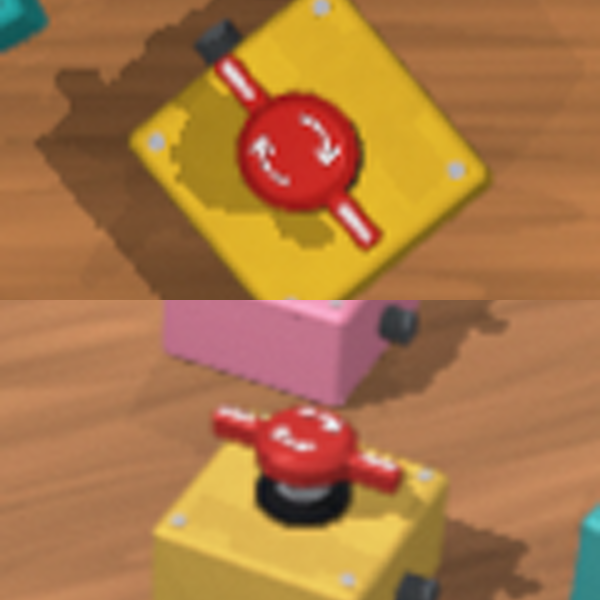

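The crops show the head centred over the box at about (256,243.6), with the bar parallel to a box edge. That puts the head axis at about (0.491, 0.2365) and the wings at about 39.5°. I'll shut the fingers, go above the head, and turn −0.436 rad so the tool's y lies along the bar.

```bash
python3 -m inch '[[28,-41,0,-0.06],[56,-82,0,-0.12],[84,-123,0,-0.18],[112,-164,0,-0.24],[140,-205,0,-0.3],[167,-246,0,-0.36],[195,-287,0,-0.42],[223,-327.5,0,-0.436]]' 0 20
python3 -m inch '[[0,0,-20,0],[0,0,-50,0],[0,0,-75,0],[0,0,-85,0],[0,0,-85,0],[0,0,-85,0]]'
```

```text
clock: 0.9
tcp_pos: [0.492, 0.235, 0.2312]
orientation: [0.427, 0.904, -0.0, -0.0]
contact_force: [0.8, 0.6, 0.6]
width: 0.001
finger_force: 0.0
clock: 1.5
tcp_pos: [0.4917, 0.2373, 0.147]
orientation: [0.426, 0.905, 0.0, 0.0]
contact_force: [-0.7, -0.5, 0.7]
width: 0.003
finger_force: 0.0
```

Run:
```python
from h import *
im=get_image("scene");s=get_state();print(s["tcp_pos"])
for p,c in((s["tcp_pos"],(255,0,0)),(np.array([.491,.2365,.118]),(0,255,0))):
    u=proj("scene",np.array(p));print(u)
    im=cv2.circle(im,tuple(int(round(a*16)) for a in u),16,c,1,cv2.LINE_AA,4)
cv2.imwrite("pics/s1.png",cv2.resize(im[140:260,290:450],None,fx=5,fy=5,interpolation=cv2.INTER_CUBIC))
```

```text
[0.49203196 0.23745359 0.14740546]
[359.57667477 200.31814047]
[358.52132425 208.96046286]
```

View pics/s1.png

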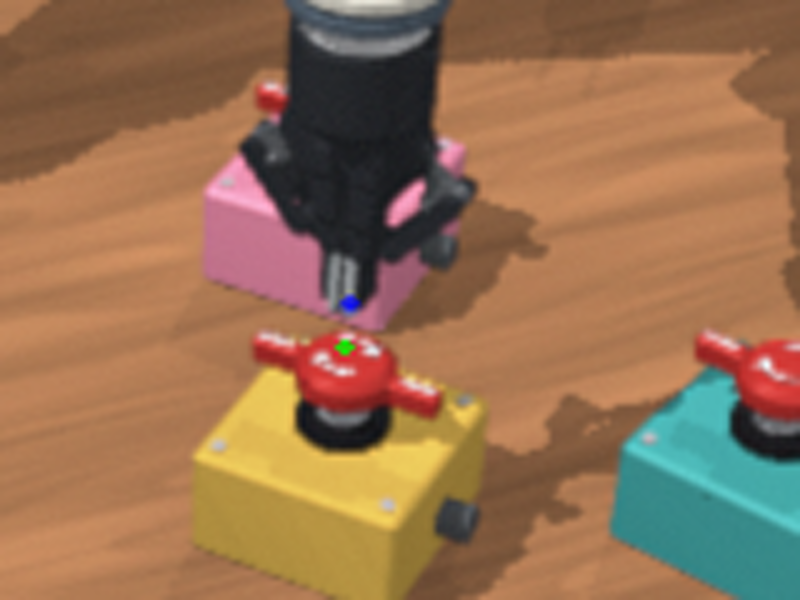

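The fingertips (350,303 in the crop) are right above the head top (345,347), so the position is confirmed. Pressing slowly.

```bash
python3 -m inch '[[-0.5,-0.5,-10,0],[-0.5,-0.5,-18,0],[-0.5,-0.5,-24,0],[-0.5,-0.5,-27,0],[-0.5,-0.5,-29,0],[-0.5,-0.5,-31,0],[-0.5,-0.5,-32,0],[-0.5,-0.5,-32,0]]'
python3 -m inch '[[0,0,-1,0],[0,0,-2,0],[0,0,-3,0],[0,0,-4,0],[0,0,-5,0],[0,0,-6,0],[0,0,-6,0]]'
```

```text
clock: 2.35
tcp_pos: [0.4907, 0.2364, 0.1143]
orientation: [0.426, 0.905, -0.0, -0.0]
contact_force: [-1.6, -1.2, 1.4]
width: -0.0
finger_force: 1.1
clock: 3.05
tcp_pos: [0.491, 0.2365, 0.1083]
orientation: [0.426, 0.905, 0.0, 0.0]
contact_force: [-0.3, 0.4, 2.1]
width: -0.0
finger_force: 0.9
```

```bash
python3 -m inch '[[0,0,-1,0],[0,0,-1.5,0],[0,0,-2,0],[0,0,-2,0],[0,0,-2,0],[0,0,-2,0]]'
```

```text
clock: 3.65
tcp_pos: [0.4912, 0.2366, 0.1075]
orientation: [0.426, 0.905, 0.0, 0.0]
contact_force: [-3.8, -1.8, 14.6]
width: 0.001
finger_force: 7.0
```

It has reached the hard bottom at 14.6 N. I'll lift, then move beside the far wing and look.

```bash
python3 -m inch '[[0,0,4,0],[0,0,15,0],[0,0,30,0],[3,12,32,0],[8,26,32,0],[12,40,32,0],[15.5,52,32,0],[15.5,52,32,0]]'
python3 - <<'E'
from h import *
s=get_state();print(s["tcp_pos"])
im=get_image("scene");t=get_image("top")
a=cv2.resize(im[160:260,290:450],None,fx=4.5,fy=4.5,interpolation=cv2.INTER_CUBIC)[:300]
b=cv2.resize(im[160:260,290:450],None,fx=3.5,fy=3.5,interpolation=cv2.INTER_CUBIC)
c=cv2.resize(t[193:293,196:316],None,fx=3.5,fy=3.5,interpolation=cv2.INTER_CUBIC)[:, :240*1]
cv2.imwrite("pics/s2.png",np.hstack([b,c]))
E
```

```text
clock: 4.45
tcp_pos: [0.5067, 0.2904, 0.1377]
orientation: [0.425, 0.905, 0.0, -0.0]
contact_force: [0.1, -0.5, 0.3]
width: -0.0
finger_force: 0.0
[0.50672672 0.29041691 0.13767125]
```

View pics/s2.png

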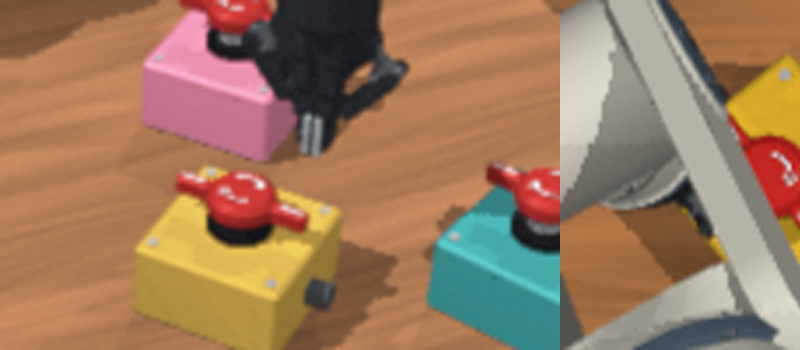

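The head now sits low against the collar (crop about 240,200), so it is latched. The shut fingers are on the counter-clockwise side of the far wing. I'll descend and work out the arc.

```bash
python3 -m inch '[[0,0,-15,0],[0,0,-30,0],[0,0,-42,0],[0,0,-49,0],[0,0,-49,0],[0,0,-49,0]]'
python3 - <<'E'
from h import *
p=np.array(get_state()["tcp_pos"])[:2]
def P(th,r=45,d=17):
    a=np.deg2rad(39.5)-th;c,s=np.cos(a),np.sin(a);return np.array([.491,.2365])+np.array([c*r-s*d,s*r+c*d])/1e3
for th in np.arange(-.1,.81,.1):print(round(th,2),np.round((P(th)-p)*1e3,1),np.round((P(th)-P(0))*1e3,1))
E
```

```text
clock: 5.15
tcp_pos: [0.5064, 0.2884, 0.0891]
orientation: [0.426, 0.905, -0.0, -0.0]
contact_force: [0.6, 0.7, -0.0]
width: -0.0
finger_force: 0.0
-0.1 [ 4.2 -8. ] [-4.3  2.2]
0.0 [  8.5 -10.1] [0. 0.]
0.1 [ 12.6 -12.7] [ 4.  -2.6]
0.2 [ 16.3 -15.7] [ 7.8 -5.6]
0.3 [ 19.8 -19.1] [11.3 -8.9]
0.4 [ 22.9 -22.8] [ 14.4 -12.6]
0.5 [ 25.6 -26.7] [ 17.1 -16.6]
0.6 [ 27.9 -30.9] [ 19.4 -20.8]
0.7 [ 29.8 -35.4] [ 21.3 -25.2]
0.8 [ 31.2 -40. ] [ 22.7 -29.8]
```

```bash
python3 -m inch '[[4.2,-5,0,0],[8.5,-10.1,0,0],[10.5,-11.4,0,-0.05],[12.6,-12.7,0,-0.1],[14.5,-14.2,0,-0.15],[16.3,-15.7,0,-0.2],[18,-17.4,0,-0.25],[19.8,-19.1,0,-0.3]]'
python3 - <<'E'
from h import *
im=get_image("scene");s=get_state();print(s["tcp_pos"],s["contact_force"],s["moment"])
cv2.imwrite("pics/s3.png",cv2.resize(im[160:260,290:450],None,fx=4,fy=4,interpolation=cv2.INTER_CUBIC))
E
```

```text
clock: 5.95
tcp_pos: [0.527, 0.2692, 0.0899]
orientation: [0.557, 0.83, 0.001, 0.0]
contact_force: [0.4, 1.1, 0.7]
width: -0.0
finger_force: 0.5
[0.52718198 0.26897369 0.08991182] [-0.48857505 -0.01672526  0.84830549] [0.1096408  0.04001409 0.05641644]
```

View pics/s3.png

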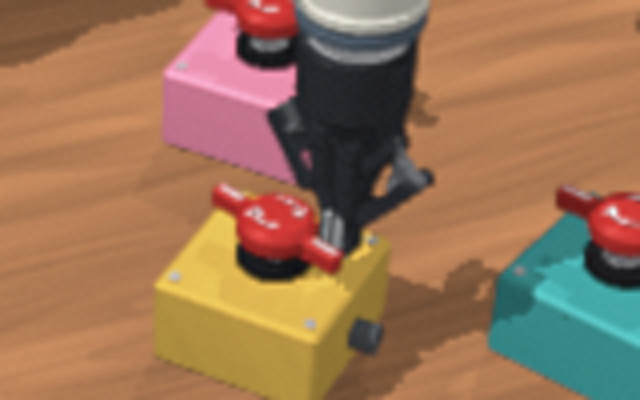

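The finger is against the wing (crop about 325,245) and the head is visibly turned. I'll go on along the arc to about 0.65 rad.

```bash
python3 -m inch '[[1.6,-1.8,0,-0.05],[3.1,-3.7,0,-0.1],[4.5,-5.6,0,-0.15],[5.8,-7.6,0,-0.2],[7,-9.7,0,-0.25],[8.1,-11.8,0,-0.3],[9.1,-14,0,-0.35],[9.1,-14,0,-0.35]]'
python3 - <<'E'
from h import *
im=get_image("scene");s=get_state();print(s["tcp_pos"],s["contact_force"],s["moment"])
cv2.imwrite("pics/s4.png",cv2.resize(im[160:260,290:450],None,fx=4,fy=4,interpolation=cv2.INTER_CUBIC))
E
```

```text
clock: 6.8
tcp_pos: [0.5359, 0.2551, 0.0898]
orientation: [0.693, 0.721, 0.001, 0.0]
contact_force: [0.8, -0.3, 0.1]
width: -0.001
finger_force: 0.5
[0.53583351 0.25522066 0.08969164] [0.68349237 1.34308464 0.71137279] [ 0.11579245 -0.02647721  0.00558993]
```

View pics/s4.png

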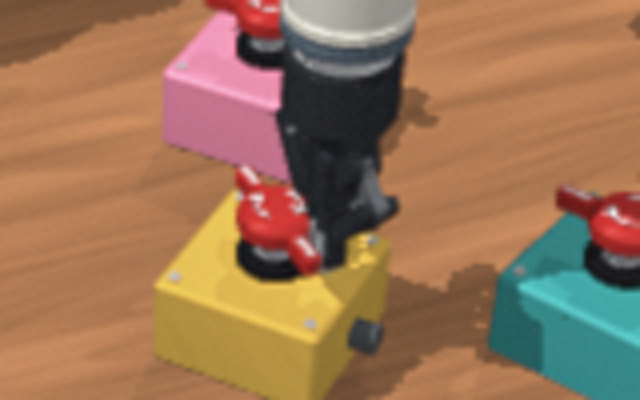

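The head has turned further, but no grey stem shows below the cap, so it may not have released. I'll push a little more, watching the force.

```bash
python3 -m inch '[[0.6,-1.5,0,-0.04],[1.2,-3,0,-0.07],[1.2,-3,0,-0.07],[1.2,-3,0,-0.07]]'
python3 - <<'E'
from h import *
im=get_image("scene");s=get_state();print(s["tcp_pos"],s["contact_force"],s["moment"])
cv2.imwrite("pics/s5.png",cv2.resize(im[180:240,330:400],None,fx=8,fy=8,interpolation=cv2.INTER_CUBIC))
E
```

```text
clock: 7.25
tcp_pos: [0.5366, 0.2524, 0.0894]
orientation: [0.717, 0.697, 0.0, 0.0]
contact_force: [1.2, 1.7, 0.1]
width: -0.0
finger_force: 0.5
[0.53655721 0.25242086 0.08933935] [-0.09405477  0.86949873  0.868977  ] [ 0.14250462 -0.1182881   0.02403306]
```

View pics/s5.png

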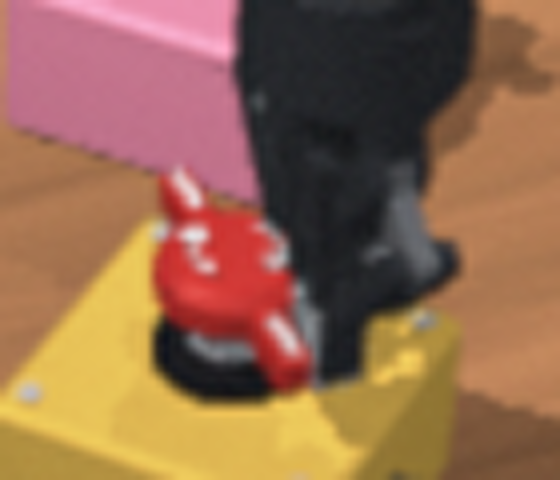

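The grey stem now shows under the cap (crop about 225,345), so the head has sprung out. I'll back off along the arc so it turns back, then lift.

```bash
python3 -m inch '[[-2.5,5,0,0.1],[-5.5,10.5,0,0.22],[-9,15.5,0,0.34],[-13,20,0,0.46],[-17.5,23.4,0,0.58],[-22.5,27,0,0.7],[-30,36,0,0.72],[-36,44,0,0.72]]'
python3 -m inch '[[0,0,0,0],[0,0,25,0],[0,0,60,0],[-10,20,100,0],[-20,60,110,0],[-30,100,110,0],[-30,100,110,0],[-30,100,110,0]]'
python3 - <<'E'
from h import *
im=get_image("scene");t=get_image("top");s=get_state();print(s["tcp_pos"],s["contact_force"])
f=lambda i:cv2.resize(i,None,fx=5,fy=5,interpolation=cv2.INTER_CUBIC)
cv2.imwrite("pics/s6.png",np.hstack([f(im[180:260,320:400]),f(t[203:283,216:296])]))
d=cv2.absdiff(t,cv2.imread("pics/top0.png")).max(2)[100:270,240:500];print("changed px near bystanders",(d[:,100:]>40).sum(),(d[:60]>40).sum())
E
```

```text
clock: 8.1
tcp_pos: [0.4997, 0.2968, 0.0892]
orientation: [0.427, 0.904, -0.0, -0.0]
contact_force: [-0.2, -0.3, 0.3]
width: -0.001
finger_force: 0.0
clock: 8.9
tcp_pos: [0.47, 0.3968, 0.199]
orientation: [0.425, 0.905, -0.0, 0.0]
contact_force: [-0.3, 0.5, -0.4]
width: 0.001
finger_force: 0.0
[0.47035339 0.39541836 0.19879285] [ 0.11334006 -1.5791602  -0.30180717]
changed px near bystanders 0 0
```

View pics/s6.png

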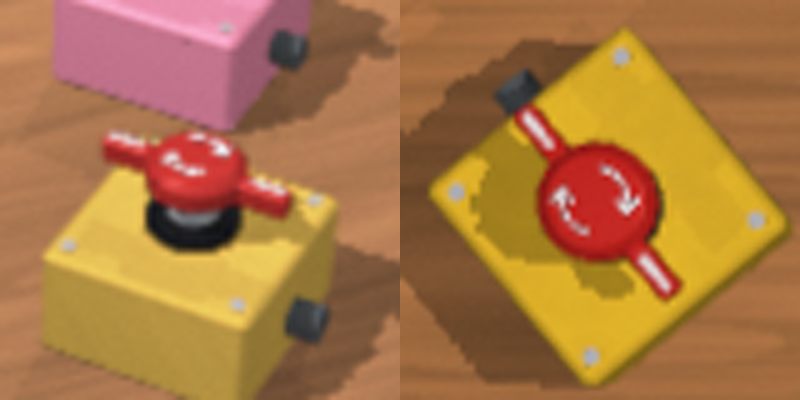

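The head is out and turned back as at the start, the arm is clear, and nothing else has moved.

```bash
python3 -c "
from cell import *
print(sign_off())"
```

```text
the job is handed in; nothing more can be done
None
```

The stop button was pressed until it latched, then released by turning a wing clockwise; the last pictures show it out and turned back, with the bystanders unmoved and the arm clear, and the job is handed in (no verdict came back).

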